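# Seat a drilled backing plate on the pins of a carving jig

### The job

Load the drilled wooden plate into the jig without picking it up: draw it back and push it across on its raised bed until it bears on both steel dowels and the end stop, then press it straight down over the two locating pins until it lies fully flush. Work gently, never ramming the plate, leave the sanding block and the offcut where they lie, and let go at the end.

Things in the scene. Friction and masses are not known exactly. Their poses are not given: they have to be found in the camera images.
- plate: Flat plain wooden backing plate, 90 (x) x 130 (y) x 16 (z) mm, about 0.3 kg, too wide to grasp, lying loose on the jig's raised bed, short of dowels and end stop and up to 0.13 rad askew. Origin: centre of its underside; z up. Two 10 mm through holes at x,y = (25, -27) and (-15, 48) mm.
- jig: Plywood jig base fixed on the table, 145 (x) x 195 (y) x 12 mm, spanning x -85..60, y -85..110 mm about its origin, which lies at table height; z up, x away from the robot at yaw 0. Bolted on it, square to it, is a steel frame that carries dowels, end stop and pins, and between these a lift bed.
- frame (a point): Nominal centre of the seated plate's underside (jig x -10, y 12, z 18 mm; axes as the jig), on top of the steel frame. The frame sits off its nominal place by up to 5 mm in x and in y, differently each time and not measured: find it by touch. Dowels, stop and pins all shift with it; a plate against both dowels and the stop has its holes over the pins.
- fence (a point): Nominal point on the line of the plate's -x edge when it bears on the two upright steel dowels (12 mm thick, tops 48 mm above the table), midway between them: they touch it 36.5 mm either side of this point in y, on the robot's side of the jig. The plate is drawn in jig -x against them. The true place is up to 5 mm off, as the frame is.
- stop (a point): Nominal middle of the end stop's face (block 24 mm wide in x, top 48 mm above the table), 65 mm in jig +y from the seated plate's centre: the plate is pushed in jig +y against it. True place up to 5 mm off, as the frame is. The two locating pins are 8 mm thick, tapered at the tip, tips 28.6 mm above the table; clearance to the holes is 1 mm all round.
- bed (a joint): How far (m) the lift bed is pressed down. Two aluminium strips along jig x (x -50..65, at y -35 and 35 mm) carry the plate. 0: raised, plate underside 30 mm above the table, clear of the pins. 0.012: plate flush on the frame, top at 34 mm. Held by friction, no spring: takes a press of 6 to 10 N near the plate's middle and stays; off the pins it stops after 1 to 5 mm.
- sanding_block: Wooden sanding block, 53 x 97 x 28 mm, to the left of the jig; to be left alone. Origin: centre of its underside.
- offcut_1: Wood offcut, 34 x 72 x 22 mm, to the left of the jig, farther from the robot; to be left alone. Origin: centre of its underside.

How it is judged:
By the outcome, as a careful person would: the job done as asked, in the order asked, and still so for the second after the job is handed in, with the robot touching nothing.
It also fails if it takes over 72 s, if anything falls off the work surface, if the arm or the gripper's body presses on something with over 40 N, if the wrist force passes 120 N, or if a joint passes its speed limit or range.

### The arm

A 6-joint arm with a two-finger parallel gripper is mounted at the origin on the work surface; the furniture and walls round the work are solid. World frame = base frame: x ahead of the robot, y to its left, z up, the work surface at z = 0. Lengths are in m, angles in rad, forces in N, time in s.
With the tool pointing down it reaches from about 0.35 to 0.875 m from the base axis. Payload 4.2 kg.
Tool frame: the origin (TCP) lies at the very end of the fingers, on their centre line; the grasp point (between the pads) lies 19 mm behind it; x points along the fingers, y is the direction in which the jaws open and shut, and the axes are right-handed (so a half turn about x gives the same grasp; the last joint's range is limited). The gripper opens to 87 mm and grips with 3 to 60 N. Pads are 19 mm wide; open, the fingers measure 117 mm over their backs; the gripper's body (75 mm by 190 mm) begins 51 mm behind the grasp point.
Start: joints at [1.457, 0.385, 0.008, 0, -1.194, -0.259], TCP at [0.228, 0.582, 0.223] pointing down, gripper open.
Joint ranges: [-3.14, 3.14], [-1.21, 2.06], [-1.07, 1.41], [-3.16, 2.05], [-2.99, -0.16], [-3.1, 3.1]. Speed limits (rad/s): [2.79, 2.79, 3.14, 3.14, 3.14, 3.14].

### API

Orientations are given as a rotation vector (axis times angle).
In Python, from plant import bot gives the robot as it stands.
- The arm moves only by the tool drive_tool, never from a script. Its argument "moves" is text: rows parted by semicolons, each of 6 numbers parted by spaces: the shift along the tool's x, y, z in cm, then the turn, a rotation vector about the tool's x, y, z in rad. A call has 1 to 5 rows; each row is the pose to reach, as a shift and turn from the pose commanded when the call began, along the tool's axes at that moment; what a row does not reach only later rows make up. A row lasts 1/12 s, in which the tool goes at most 41.7 mm and 7.16 degrees, less where a joint would pass 70% of its speed; a pose out of reach is approached as far as the arm can. A call with a gripper value outside its range is refused whole. "fingers" is the finger opening in cm, from 0 to 8.7, set as the call begins (left out, the last holds). The fingers move at their own pace and stop on an object; the grip force is fixed at half the most. Time passes only in rows, so rows that repeat a pose let the fingers close. It gives the time, the measured TCP pose, the force and the opening at its end, in the units of the state.
- bot.state(): the state, without advancing time (a new reading comes with each control period).
- bot.snapshot(name): name is "side" or "top"; returns (picture, depth): 480x640x3 uint8, red, green, blue; 480x640 float32, m along the optical axis (not along the pixel's ray), 0 where there is no reading.
- bot.get_calibration(name): a dict with "fx", "fy", "cx", "cy" (pixels), "rvec" (rotation vector, rad) and "tvec" (3), from world to camera coordinates, as OpenCV has them. Camera axes: x right, y down, z forward; pixel columns grow to the right and rows downward; lengths in m; the calibration is good to about 2 mm. A picture is of the moment at which its call begins. get_calibration takes no time and is no camera call.
- bot.hand_in(): hands the job in, once; it reports no verdict.
The state is a dict: "t": time; "joint_pos": joint angles; "dq": joint speeds; "joint_efforts": joint torques, N m; "ee_pos": TCP position; "eef_rot": TCP orientation; "contact_force": force on the tool from outside, world axes, zero at the start; "torque": the same for the moment, N m; "finger_gap": finger opening in m.
Only numpy, scipy, OpenCV 4.12 (cv2) and the standard library are available. Lean on these libraries where they do the work, as an engineer would, in place of code of your own. Each camera call takes 0.05 s, during which the arm holds its last target. There are 200 camera calls.

## Working session

There is one attempt and no reset: what is moved stays moved. The work goes in short steps, Python scripts to look and compute and a tool call to move; the robot and the scene stay as the last step left them, time stands still between calls to the robot, and variables do not carry over. Pictures are saved under pics/ and viewed, about 8 in all and at most 12, crops included, and the job is handed in when it is done.

Besides the shell and the picture viewer there is one more tool, called after "Emit:" by a JSON object that holds its "fn" and its "kwargs", one argument or row to a line. drive_tool: Moves the arm, as the interface text tells. Its arguments: {"type":"object","properties":{"moves":{"type":"string"},"fingers":{"type":"number"}},"required":["moves"]}

```bash
mkdir -p pics; ls; cat > h.py <<'E'
import numpy as np, cv2
from scipy.spatial.transform import Rotation as R
from plant import bot
def cam(n):
    c=bot.get_calibration(n); K=np.array([[c['fx'],0,c['cx']],[0,c['fy'],c['cy']],[0,0,1]])
    return K,cv2.Rodrigues(np.array(c['rvec'],float))[0],np.array(c['tvec'],float).ravel()
def ray(n,u,v,z):  # pixel -> world at height z
    K,Rm,t=cam(n); d=Rm.T@np.linalg.inv(K)@[u,v,1]; o=-Rm.T@t
    return o+d*(z-o[2])/d[2]
def cloud(n,dep):
    K,Rm,t=cam(n); v,u=np.mgrid[:480,:640]; p=np.stack([(u-K[0,2])/K[0,0]*dep,(v-K[1,2])/K[1,1]*dep,dep],-1)
    return (p-t)@Rm
def proj(n,P):
    K,Rm,t=cam(n); q=(np.atleast_2d(P)@Rm.T+t)@K.T; return q[:,:2]/q[:,2:]
def snap(n,f):
    im,d=bot.snapshot(n); cv2.imwrite('pics/'+f,im[:,:,::-1]); np.save('pics/'+f+'.npy',d); return im,d
E
python3 - <<'E'
from h import *
for n in('top','side'):
    snap(n,n+'0.png'); K,Rm,t=cam(n); print(n,K[0,0],(-Rm.T@t).round(3),Rm.round(2).tolist())
s=bot.state(); print(s); print(R.from_rotvec(s['eef_rot']).as_matrix().round(3))
E
```

```text
pics
top 481.51870844467504 [0.313 0.149 0.889] [[-0.03, -1.0, 0.04], [-0.99, 0.02, -0.15], [0.15, -0.04, -0.99]]
side 544.9476244982728 [ 0.262 -0.576  0.579] [[0.96, -0.28, 0.0], [-0.16, -0.57, -0.81], [0.23, 0.77, -0.59]]
{'t': 0.1, 'joint_pos': array([ 1.45659066e+00,  3.85487492e-01,  6.77738036e-03, -4.40728505e-04,
       -1.19398056e+00, -2.58618348e-01]), 'dq': array([-9.06096581e-04, -9.03204447e-04,  3.90383007e-03,  6.88947431e-04,
        2.01417165e-05,  3.50362487e-04]), 'joint_efforts': array([-2.37409467e-04, -3.91691530e+01,  1.87934089e+01,  4.23185661e+00,
        1.34764012e-02, -6.99405905e-05]), 'ee_pos': array([0.22743201, 0.58158528, 0.22156923]), 'eef_rot': array([-2.01811022,  0.38281233,  2.01866875]), 'contact_force': array([-0.23923084,  0.71983916,  0.31954104]), 'torque': array([ 0.02873514, -0.01979609, -0.02884647]), 'finger_gap': 0.08702105271586785}
[[-0.001 -0.364 -0.931]
 [-0.002 -0.931  0.364]
 [-1.     0.002 -0.   ]]
```

View pics/top0.png

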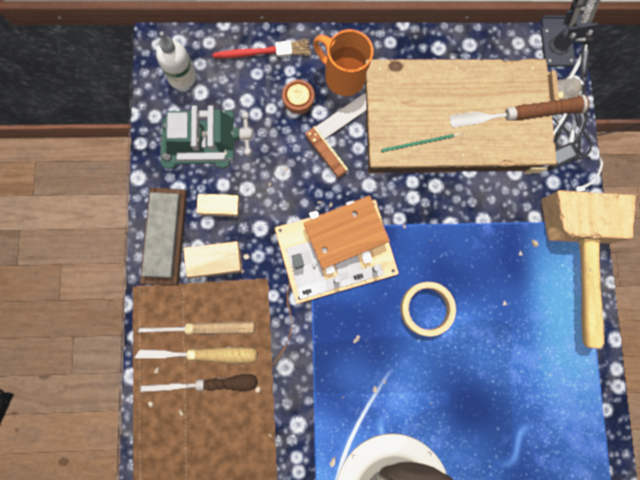

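View pics/side0.png

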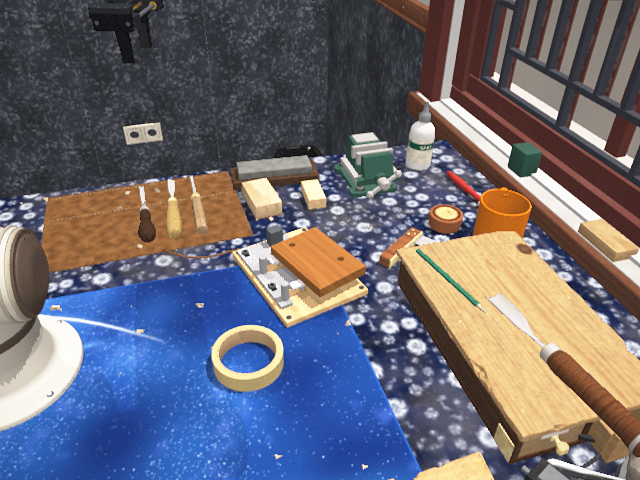

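The top view shows the jig at about (277–397, 198–302), with the plate on its upper right. The end stop is at about (297,262) on the left, and the two dowels at about (325,270) and (367,258). The side view agrees. Next I'll enlarge a crop.

```bash
python3 - <<'E'
from h import *
im=cv2.imread('pics/top0.png'); c=im[188:312,265:410]; cv2.imwrite('pics/top0c.png',cv2.resize(c,None,fx=5,fy=4.8387,interpolation=cv2.INTER_CUBIC)); print(c.shape)
im=cv2.imread('pics/side0.png'); c=im[215:330,220:380]; cv2.imwrite('pics/side0c.png',cv2.resize(c,None,fx=5,fy=5,interpolation=cv2.INTER_CUBIC))
E
```

```text
(124, 145, 3)
```

View pics/top0c.png

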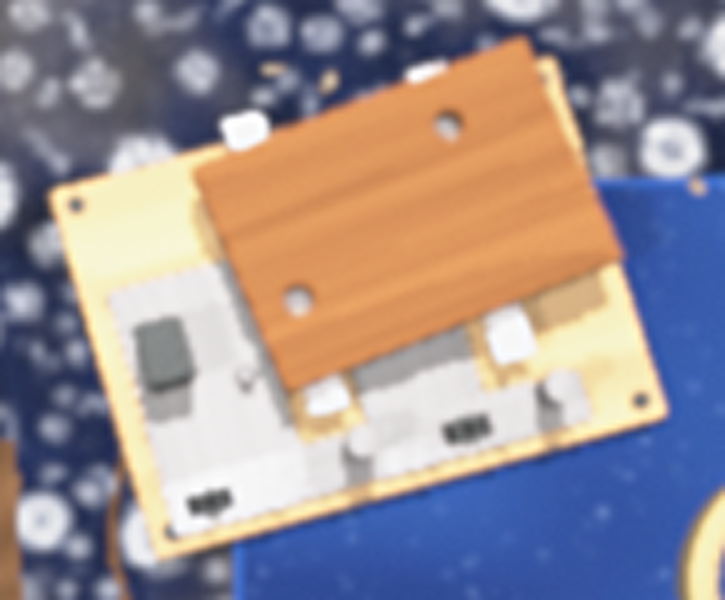

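View pics/side0c.png

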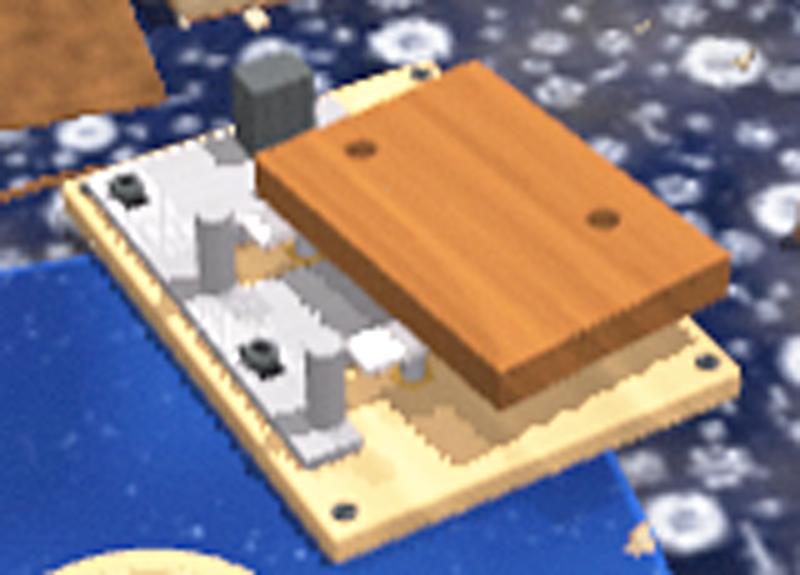

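The crops show, in top-crop pixels:
- **Jig corners:** (50,188), (553,55), (668,410), (163,558)
- **Plate top corners:** (197,170), (525,37), (622,257), (290,388)
- **Holes:** (448,122), (298,298)
- **Dowel tops:** about (362,438), (560,385)
- **Stop top face edge:** (182,318)–(192,376)

```bash
cat >> h.py <<'E'
def fit(L,W):  # 2D rigid fit local->world
    L=np.array(L,float);W=np.array(W,float); l=L-L.mean(0); w=W-W.mean(0)
    a=np.arctan2((l[:,0]*w[:,1]-l[:,1]*w[:,0]).sum(),(l*w).sum()); r=np.array([[np.cos(a),-np.sin(a)],[np.sin(a),np.cos(a)]])
    t=W.mean(0)-r@L.mean(0); return a,r,t,np.linalg.norm(L@r.T+t-W,axis=1)
E
python3 - <<'E'
from h import *
def P(u,v,z): return ray('top',265+(u-2)/5,188+(v-2)/4.8387,z)[:2]
jc=[P(*q,.012) for q in((50,188),(553,55),(668,410),(163,558))]
a,r,t,e=fit([(.06,.11),(.06,-.085),(-.085,-.085),(-.085,.11)],jc); print('jig',a,t,e.round(4))
pc=[P(*q,.046) for q in((197,170),(525,37),(622,257),(290,388))]
b,rb,tb,e=fit([(.045,.065),(.045,-.065),(-.045,-.065),(-.045,.065)],pc); print('plate',b,tb,e.round(4),'rel',b-a)
J=lambda w:(r.T@(np.array(w)-t)*1000).round(1)
print('plate in jig',J(tb),[J(p) for p in pc])
print('holes',[(rb.T@(P(*q,.046)-tb)*1000).round(1) for q in((448,122),(298,298))])
print('dowels',[J(P(*q,.048)) for q in((362,438),(560,385))],'nom',[-61,12-36.5],[-61,48.5])
print('stop',[J(P(*q,.048)) for q in((182,318),(192,376),(135,325),(150,392))],'nom face y 77')
for n,q,z in(('sand',(212,259),.028),('off',(217,205),.022)): print(n,J(ray('top',*q,z)[:2]))
d=np.load('pics/top0.png.npy'); c=cloud('top',d)
for u,v in((330,215),(345,240),(287,215),(371,263)):print(u,v,c[v,u].round(4))
E
```

```text
jig 0.26217463643611194 [0.44195754 0.07625755] [0.0007 0.001  0.001  0.0012]
plate 0.37096881744463134 [0.45464715 0.06902765] [0.0021 0.0003 0.0015 0.0015] rel 0.1087941810085194
plate in jig [ 10.4 -10.3] [array([46.3, 58. ]), array([ 62. , -69.7]), array([-26.8, -78.4]), array([-40.,  49.])]
holes [array([ 25.8, -26.1]), array([-14.3,  49.1])]
dowels [array([-64.6,  30.1]), array([-65.8, -42.5])] nom [-61, -24.5] [-61, 48.5]
stop [array([-5.1, 78.4]), array([-26.4,  80.9]), array([-2.9, 94.9]), array([-27.8,  96.6])] nom face y 77
sand [ 31.7 232.8]
off [126.2 200.1]
330 215 [0.485  0.0975 0.0455]
345 240 [0.4393 0.0721 0.045 ]
287 215 [4.956e-01 1.756e-01 2.000e-04]
371 263 [0.4007 0.0224 0.011 ]
```

Measured:
- **Jig:** yaw 0.262, origin (0.442, 0.076).
- **Plate:** jig (10.4, -10.3), 0.109 rad askew.
- **Frame offset:** roughly (-4, +2.5) mm. Residuals are under 2 mm and the heights match.

I'll move above the far side with the jaws open.

Emit:
{"fn": "drive_tool", "kwargs": {
  "moves": "0 12 -15.8 0 0 0;0 12 -15.8 0 0 0;0 12 -15.8 0 0 0;0 12 -15.8 0 0 0;0 12 -15.8 0 0 0",
  "fingers": 7.0
}}

```text
t: 0.52
ee_pos: [0.3316, 0.4098, 0.2222]
eef_rot: [-2.017, 0.383, 2.018]
contact_force: [0.6, -0.1, 0.1]
finger_gap: 0.0711
```

Emit:
{"fn": "drive_tool", "kwargs": {
  "moves": "0 12 -15.8 0 0 0;0 12 -15.8 0 0 0;0 12 -15.8 0 0 0;0 12 -15.8 0 0 0;0 12 -15.8 0 0 0"
}}

```text
t: 0.93
ee_pos: [0.435, 0.2407, 0.2224]
eef_rot: [-2.017, 0.382, 2.018]
contact_force: [-0.2, 0.1, -0.8]
finger_gap: 0.0703
```

Emit:
{"fn": "drive_tool", "kwargs": {
  "moves": "0 10.8 -14.1 -0.12 0 0;0 10.8 -14.1 -0.24 0 0;0 10.8 -14.1 -0.36 0 0;0 10.8 -14.1 -0.48 0 0;0 10.8 -14.1 -0.6 0 0"
}}

```text
t: 1.35
ee_pos: [0.5267, 0.09, 0.2222]
eef_rot: [2.122, 0.2, -2.123]
contact_force: [0.1, 1.7, 0.4]
finger_gap: 0.0699
```

```bash
cat >> h.py <<'E'
JA,JT=0.262,np.array([.44196,.07626]); JR=np.array([[np.cos(JA),-np.sin(JA)],[np.sin(JA),np.cos(JA)]])
def pose():
    s=bot.state(); Rm=R.from_rotvec(s['eef_rot']).as_matrix(); p=s['ee_pos']; f=np.array(s['contact_force'])
    fj=np.r_[JR.T@f[:2],f[2]]
    print('t',round(s['t'],2),'jig mm',(JR.T@(p[:2]-JT)*1000).round(1),'z',round(p[2]*1000,1),'jaw yaw rel jig deg',round(np.degrees(np.arctan2(Rm[1,1],Rm[0,1])-JA),2),'F jig',fj.round(2),'gap',round(s['finger_gap'],4),'tilt',Rm[:,0].round(3),'q',s['joint_pos'].round(2))
    return p,Rm
def go(jx,jy,z,jaw):  # jig mm, mm, jaw angle rel jig deg
    p,Rm=pose(); w=np.r_[JT+JR@np.array([jx,jy])/1000,z/1000]
    a=np.radians(jaw)+JA; Y=np.array([np.cos(a),np.sin(a),0]); X=np.array([0,0,-1.]); T=np.c_[X,Y,np.cross(X,Y)]
    print('shift cm',(Rm.T@(w-p)*100).round(2),'turn',R.from_matrix(Rm.T@T).as_rotvec().round(4))
def axes():  # tool shift (cm) for 1cm jig x, y, up
    p,Rm=pose()
    for n,d in(('jx',np.r_[JR@[1,0],0]),('jy',np.r_[JR@[0,1],0])): print(n,(Rm.T@d).round(3))
E
python3 -c "
from h import *
go(85,-8,100,-90);go(85,-8,37,-90)"
```

```text
t 1.35 jig mm [85.4 -8.7] z 222.2 jaw yaw rel jig deg -94.23 F jig [0.56 1.63 0.41] gap 0.0699 tilt [-0.001 -0.    -1.   ] q [ 0.47  0.23 -0.21 -0.   -1.13  1.29]
shift cm [12.22 -0.06  0.03] turn [-0.0738  0.0007 -0.0001]
t 1.35 jig mm [85.4 -8.7] z 222.2 jaw yaw rel jig deg -94.23 F jig [0.56 1.63 0.41] gap 0.0699 tilt [-0.001 -0.    -1.   ] q [ 0.47  0.23 -0.21 -0.   -1.13  1.29]
shift cm [18.52 -0.07  0.03] turn [-0.0738  0.0007 -0.0001]
```

Emit:
{"fn": "drive_tool", "kwargs": {
  "moves": "4 0 0 -0.035 0 0;8 0 0 -0.035 0 0;12.2 0 0 -0.035 0 0;12.2 0 0 -0.035 0 0;12.2 0 0 -0.035 0 0"
}}

```text
t: 1.77
ee_pos: [0.5249, 0.0913, 0.099]
eef_rot: [2.099, 0.228, -2.11]
contact_force: [1.5, 0.4, 0.7]
finger_gap: 0.0699
```

```bash
python3 -c "
from h import *
go(85,-8,37,-90);axes();snap('side','side1.png')
im=cv2.imread('pics/side1.png');cv2.imwrite('pics/side1c.png',cv2.resize(im[150:350,200:440],None,fx=3,fy=3))"
```

```text
t 1.77 jig mm [84.1 -6.9] z 99.0 jaw yaw rel jig deg -92.49 F jig [1.55 0.03 0.74] gap 0.0699 tilt [-0.005 -0.003 -1.   ] q [ 0.48  0.36 -0.38  0.   -0.84  1.31]
shift cm [ 6.2   0.09 -0.13] turn [-0.0434  0.0055 -0.0018]
t 1.77 jig mm [84.1 -6.9] z 99.0 jaw yaw rel jig deg -92.49 F jig [1.55 0.03 0.74] gap 0.0699 tilt [-0.005 -0.003 -1.   ] q [ 0.48  0.36 -0.38  0.   -0.84  1.31]
jx [-0.006 -0.043 -0.999]
jy [-0.002 -0.999  0.043]
```

View pics/side1c.png

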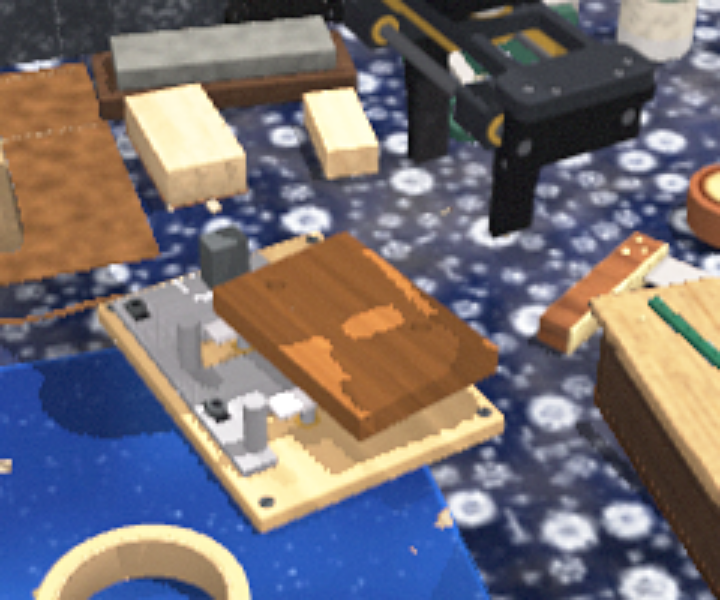

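The side view shows the open fingers straddling the far side of the plate, well clear of it. I'll descend.

Emit:
{"fn": "drive_tool", "kwargs": {
  "moves": "3 0 -0.1 0 0 0;5 0 -0.1 0 0 0;6.2 0 -0.1 0 0 0;6.2 0 -0.1 0 0 0;6.2 0 -0.1 0 0 0"
}}

```text
t: 2.23
ee_pos: [0.529, 0.0934, 0.0409]
eef_rot: [2.11, 0.233, -2.101]
contact_force: [-0.0, -0.1, 0.7]
finger_gap: 0.07
```

```bash
python3 -c "
from h import *
go(75,-8,37,-90);axes()"
```

```text
t 2.23 jig mm [88.5 -6. ] z 40.9 jaw yaw rel jig deg -92.43 F jig [-0.07 -0.09  0.66] gap 0.07 tilt [ 0.004  0.001 -1.   ] q [ 0.48  0.44 -0.43  0.   -0.69  1.31]
shift cm [0.39 0.26 1.34] turn [-0.0423 -0.0043  0.0004]
t 2.23 jig mm [88.5 -6. ] z 40.9 jaw yaw rel jig deg -92.43 F jig [-0.07 -0.09  0.66] gap 0.07 tilt [ 0.004  0.001 -1.   ] q [ 0.48  0.44 -0.43  0.   -0.69  1.31]
jx [ 0.004 -0.042 -0.999]
jy [ 0.    -0.999  0.042]
```

Emit:
{"fn": "drive_tool", "kwargs": {
  "moves": "0.35 0.2 0.3 -0.042 0 0;0.35 0.2 0.6 -0.042 0 0;0.35 0.2 0.9 -0.042 0 0;0.35 0.2 0.9 -0.042 0 0"
}}

```text
t: 2.57
ee_pos: [0.519, 0.0888, 0.0366]
eef_rot: [2.086, 0.273, -2.081]
contact_force: [-0.9, 0.0, -0.4]
finger_gap: 0.0698
```

```bash
python3 -c "
from h import *
axes()"
```

```text
t 2.57 jig mm [77.7 -7.9] z 36.6 jaw yaw rel jig deg -90.12 F jig [-0.85  0.23 -0.39] gap 0.0698 tilt [ 0.002  0.001 -1.   ] q [ 0.48  0.43 -0.46  0.   -0.67  1.35]
jx [ 0.002 -0.002 -1.   ]
jy [ 0.    -1.     0.002]
```

Emit:
{"fn": "drive_tool", "kwargs": {
  "moves": "0 0 0.2 0 0 0;0 0 0.4 0 0 0;0 0 0.6 0 0 0;0 0 0.8 0 0 0;0 0 1.0 0 0 0"
}}

```text
t: 2.98
ee_pos: [0.5096, 0.0861, 0.0353]
eef_rot: [2.084, 0.273, -2.081]
contact_force: [1.8, -0.3, -0.3]
finger_gap: 0.0699
```

Emit:
{"fn": "drive_tool", "kwargs": {
  "moves": "0 0 0.2 0 0 0;0 0 0.4 0 0 0;0 0 0.6 0 0 0;0 0 0.8 0 0 0;0 0 1.0 0 0 0"
}}

```text
t: 3.4
ee_pos: [0.4993, 0.0833, 0.0351]
eef_rot: [2.083, 0.273, -2.082]
contact_force: [1.2, 0.2, 0.4]
finger_gap: 0.0699
```

```bash
python3 -c "
from h import *
axes();snap('side','side2.png')
im=cv2.imread('pics/side2.png');cv2.imwrite('pics/side2c.png',cv2.resize(im[180:340,210:400],None,fx=3.5,fy=3.5))"
```

```text
t 3.4 jig mm [57.2 -8. ] z 35.1 jaw yaw rel jig deg -90.1 F jig [ 1.22 -0.08  0.45] gap 0.0699 tilt [ 0.  0. -1.] q [ 0.49  0.41 -0.51 -0.   -0.65  1.34]
jx [ 0.    -0.002 -1.   ]
jy [ 0.    -1.     0.002]
```

View pics/side2c.png

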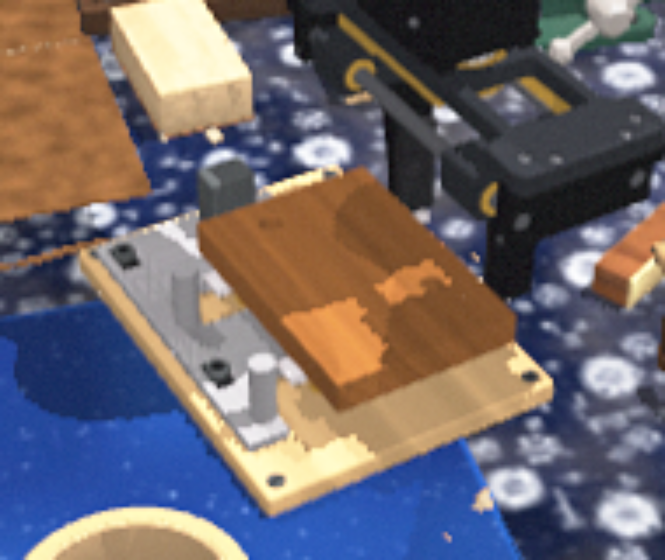

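The right finger bears on the far edge and the plate is turning square. I'll keep drawing it back gently.

Emit:
{"fn": "drive_tool", "kwargs": {
  "moves": "-0.1 0 0.2 0 0 0;-0.1 0 0.4 0 0 0;-0.1 0 0.6 0 0 0;-0.1 0 0.8 0 0 0;-0.1 0 1.0 0 0 0"
}}

```text
t: 3.87
ee_pos: [0.4895, 0.0807, 0.036]
eef_rot: [2.083, 0.273, -2.083]
contact_force: [0.4, 0.7, 0.1]
finger_gap: 0.0701
```

Emit:
{"fn": "drive_tool", "kwargs": {
  "moves": "0 0 0.1 0 0 0;0 0 0.2 0 0 0;0 0 0.3 0 0 0;0 0 0.3 0 0 0"
}}

```text
t: 4.2
ee_pos: [0.4866, 0.0799, 0.0361]
eef_rot: [2.082, 0.273, -2.083]
contact_force: [-0.4, 0.5, -0.4]
finger_gap: 0.07
```

```bash
python3 -c "
from h import *
axes();axes()"
```

```text
t 4.2 jig mm [44. -8.] z 36.1 jaw yaw rel jig deg -90.1 F jig [-0.24  0.6  -0.42] gap 0.07 tilt [-0. -0. -1.] q [ 0.49  0.39 -0.54 -0.   -0.63  1.34]
jx [-0.    -0.002 -1.   ]
jy [ 0.    -1.     0.002]
t 4.2 jig mm [44. -8.] z 36.1 jaw yaw rel jig deg -90.1 F jig [-0.24  0.6  -0.42] gap 0.07 tilt [-0. -0. -1.] q [ 0.49  0.39 -0.54 -0.   -0.63  1.34]
jx [-0.    -0.002 -1.   ]
jy [ 0.    -1.     0.002]
```

Now 1 mm steps with the force read after each.

Emit:
{"fn": "drive_tool", "kwargs": {
  "moves": "0 0 0.1 0 0 0;0 0 0.1 0 0 0"
}}

```text
t: 4.37
ee_pos: [0.4858, 0.0797, 0.036]
eef_rot: [2.082, 0.273, -2.083]
contact_force: [0.5, 0.5, -1.1]
finger_gap: 0.0704
```

Emit:
{"fn": "drive_tool", "kwargs": {
  "moves": "0 0 0.1 0 0 0;0 0 0.1 0 0 0"
}}

```text
t: 4.53
ee_pos: [0.4848, 0.0794, 0.036]
eef_rot: [2.083, 0.273, -2.083]
contact_force: [0.6, 0.6, 0.2]
finger_gap: 0.0699
```

Emit:
{"fn": "drive_tool", "kwargs": {
  "moves": "0 0 0.1 0 0 0;0 0 0.1 0 0 0"
}}

```text
t: 4.7
ee_pos: [0.4847, 0.0795, 0.0363]
eef_rot: [2.084, 0.273, -2.081]
contact_force: [2.8, -0.2, -1.0]
finger_gap: 0.0699
```

Emit:
{"fn": "drive_tool", "kwargs": {
  "moves": "0 0 0.1 0 0 0;0 0 0.1 0 0 0;0 0 0.1 0 0 0"
}}

```text
t: 4.95
ee_pos: [0.4846, 0.0795, 0.0366]
eef_rot: [2.086, 0.274, -2.079]
contact_force: [5.4, -0.1, -1.2]
finger_gap: 0.0698
```

```bash
python3 -c "
from h import *
axes();snap('top','top3.png')
im=cv2.imread('pics/top3.png');cv2.imwrite('pics/top3c.png',cv2.resize(im[188:312,265:410],None,fx=5,fy=4.8387,interpolation=cv2.INTER_CUBIC))"
```

```text
t 4.95 jig mm [42.  -7.9] z 36.6 jaw yaw rel jig deg -90.06 F jig [ 5.19 -1.45 -1.22] gap 0.0698 tilt [ 0.003  0.001 -1.   ] q [ 0.49  0.39 -0.55  0.   -0.63  1.34]
jx [ 0.004 -0.001 -1.   ]
jy [ 0.    -1.     0.001]
```

View pics/top3c.png

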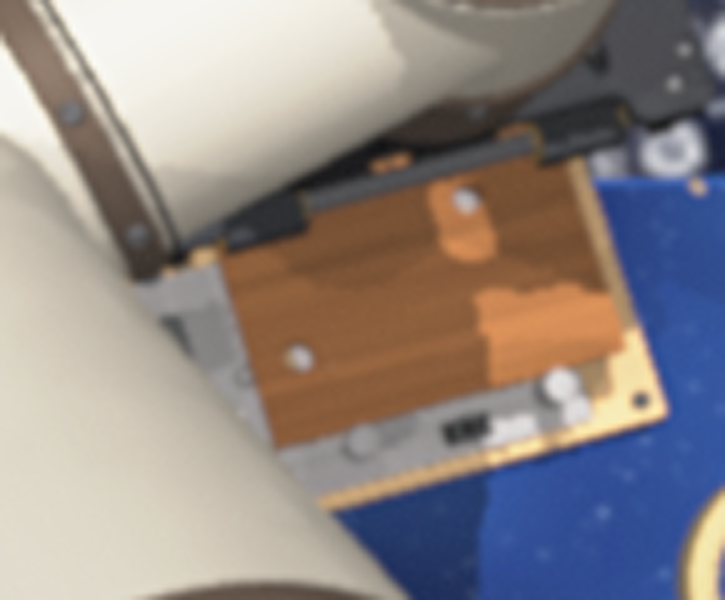

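The near edge lies against both dowels (tops at about (363,440) and (562,385)), with a reaction of about 5 N. I'll back off, lift, and turn the jaws for the sideways push.

Emit:
{"fn": "drive_tool", "kwargs": {
  "moves": "0 0 -0.5 0 0 0;0 0 -1.5 0 0 0;-2 0 -1.5 0 0 0;-5 0 -1.5 0 0 0;-5 0 -1.5 0 0 0",
  "fingers": 5.0
}}

```text
t: 5.42
ee_pos: [0.5005, 0.0839, 0.0902]
eef_rot: [2.089, 0.275, -2.075]
contact_force: [0.9, 0.4, 1.0]
finger_gap: 0.0516
```

Emit:
{"fn": "drive_tool", "kwargs": {
  "moves": "0 2 1.5 0.12 0 0;0 4 3 0.24 0 0;0 6 4.5 0.36 0 0;0 8 6 0.48 0 0;0 9.2 7.1 0.6 0 0"
}}

```text
t: 5.83
ee_pos: [0.4509, -0.026, 0.0856]
eef_rot: [-2.03, 0.357, 2.036]
contact_force: [-0.5, -0.3, 0.8]
finger_gap: 0.0501
```

Emit:
{"fn": "drive_tool", "kwargs": {
  "moves": "0 0 0 0.12 0 0;0 0 0 0.24 0 0;0 0 0 0.36 0 0;0 0 0 0.48 0 0;0 0 0 0.6 0 0"
}}

```text
t: 6.25
ee_pos: [0.4521, -0.0246, 0.0858]
eef_rot: [-1.651, 0.847, 1.655]
contact_force: [0.6, -0.0, 0.1]
finger_gap: 0.0499
```

Emit:
{"fn": "drive_tool", "kwargs": {
  "moves": "0 0 0 0.12 0 0;0 0 0 0.24 0 0;0 0 0 0.36 0 0;0 0 0 0.371 0 0;0 0 0 0.371 0 0"
}}

```text
t: 6.67
ee_pos: [0.4523, -0.0244, 0.0858]
eef_rot: [-1.399, 1.075, 1.401]
contact_force: [0.3, -0.2, -0.1]
finger_gap: 0.05
```

```bash
python3 - <<'E'
from h import *
go(-14,-97,37,180); axes()
def P(u,v,z): return ray('top',265+(u-2)/5,188+(v-2)/4.8387,z)[:2]
print('plate corners jig',[(JR.T@(P(*q,.046)-JT)*1000).round(1) for q in((275,445),(625,343),(583,158),(220,252))])
c=cloud('top',np.load('pics/top0.png.npy')).reshape(-1,3); q=(c[:,:2]-JT)@JR*1000
m=(q[:,0]>-125)&(q[:,0]<100)&(q[:,1]>-150)&(q[:,1]<-85); print('max z in body zone',c[m,2].max())
snap('top','top4.png'); im=cv2.imread('pics/top4.png');cv2.imwrite('pics/top4c.png',cv2.resize(im[188:312,265:410],None,fx=5,fy=4.8387,interpolation=cv2.INTER_CUBIC))
E
```

```text
t 6.67 jig mm [-16.1 -99.9] z 85.8 jaw yaw rel jig deg -179.97 F jig [ 0.23 -0.22 -0.12] gap 0.05 tilt [-0.001 -0.    -1.   ] q [ 0.31  0.26 -0.59 -0.   -0.73 -0.04]
shift cm [ 4.88 -0.22  0.29] turn [ 0.0005  0.0001 -0.0014]
t 6.67 jig mm [-16.1 -99.9] z 85.8 jaw yaw rel jig deg -179.97 F jig [ 0.23 -0.22 -0.12] gap 0.05 tilt [-0.001 -0.    -1.   ] q [ 0.31  0.26 -0.59 -0.   -0.73 -0.04]
jx [-0.001 -1.    -0.   ]
jy [ 0. -0.  1.]
plate corners jig [array([-58.4,  59.9]), array([-57.5, -69.7]), array([ 12.4, -76.1]), array([14.8, 58.7])]
max z in body zone 0.07265866667993977
```

View pics/top4c.png

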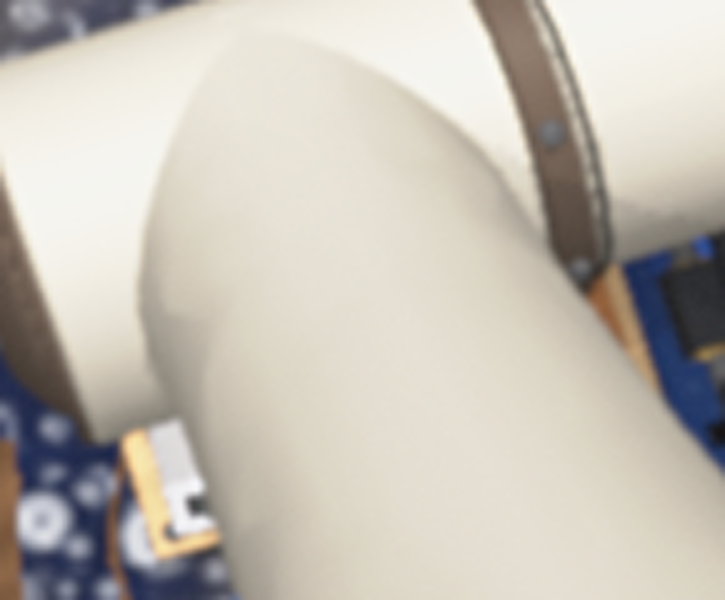

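The arm hides the view from above. From the previous picture, the plate's -y edge is near jig y -72, and the fingers are 18 mm clear of it. I'll descend and then push across.

Emit:
{"fn": "drive_tool", "kwargs": {
  "moves": "2 -0.2 0 0 0 0;4 -0.2 0 0 0 0;4.9 -0.2 0 0 0 0;4.9 -0.2 0 0 0 0;4.9 -0.2 0 0 0 0"
}}

```text
t: 7.13
ee_pos: [0.4544, -0.024, 0.0369]
eef_rot: [-1.399, 1.075, 1.4]
contact_force: [-0.0, -0.4, 0.1]
finger_gap: 0.0499
```

Emit:
{"fn": "drive_tool", "kwargs": {
  "moves": "0 0 0.3 0 0 0;0 0 0.6 0 0 0;0 0 0.9 0 0 0;0 0 1.2 0 0 0;0 0 1.4 0 0 0"
}}

```text
t: 7.55
ee_pos: [0.451, -0.0098, 0.0375]
eef_rot: [-1.399, 1.074, 1.398]
contact_force: [0.4, 0.2, -0.4]
finger_gap: 0.0496
```

```bash
python3 -c "
from h import *
axes();snap('side','side5.png')
im=cv2.imread('pics/side5.png');cv2.imwrite('pics/side5c.png',cv2.resize(im[180:340,210:400],None,fx=3.5,fy=3.5))"
```

```text
t 7.55 jig mm [-13.6 -85.5] z 37.5 jaw yaw rel jig deg -180.07 F jig [ 0.45  0.13 -0.43] gap 0.0496 tilt [ 0.001  0.    -1.   ] q [ 0.34  0.34 -0.64  0.   -0.59 -0.08]
jx [ 0.001 -1.     0.001]
jy [0.    0.001 1.   ]
```

View pics/side5c.png

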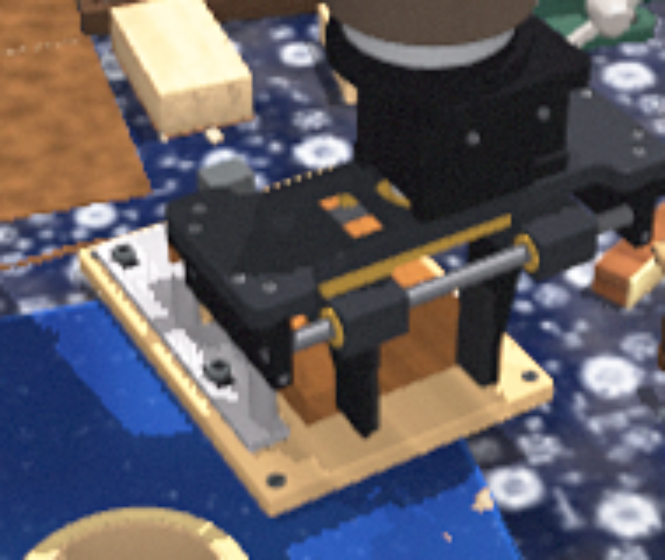

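Both fingers sit square behind the -y edge and clear of the dowels. I'll push across.

Emit:
{"fn": "drive_tool", "kwargs": {
  "moves": "0 0 0.2 0 0 0;0 0 0.4 0 0 0;0 0 0.6 0 0 0;0 0 0.8 0 0 0;0 0 1.0 0 0 0"
}}

```text
t: 8.02
ee_pos: [0.4484, -0.0006, 0.0372]
eef_rot: [-1.399, 1.075, 1.398]
contact_force: [-0.3, -1.0, 1.9]
finger_gap: 0.0501
```

Emit:
{"fn": "drive_tool", "kwargs": {
  "moves": "0 0 0.15 0 0 0;0 0 0.3 0 0 0;0 0 0.45 0 0 0;0 0 0.6 0 0 0;0 0 0.7 0 0 0"
}}

```text
t: 8.43
ee_pos: [0.4466, 0.0063, 0.0371]
eef_rot: [-1.398, 1.075, 1.398]
contact_force: [0.9, -2.0, 1.0]
finger_gap: 0.05
```

Emit:
{"fn": "drive_tool", "kwargs": {
  "moves": "0 0 0.1 0 0 0;0 0 0.2 0 0 0;0 0 0.3 0 0 0;0 0 0.3 0 0 0"
}}

```text
t: 8.77
ee_pos: [0.4457, 0.0092, 0.037]
eef_rot: [-1.398, 1.075, 1.398]
contact_force: [-0.1, -1.7, 0.6]
finger_gap: 0.05
```

```bash
python3 -c "
from h import *
pose()"
```

```text
t 8.77 jig mm [-13.7 -65.8] z 37.0 jaw yaw rel jig deg -180.1 F jig [-0.57 -1.63  0.61] gap 0.05 tilt [ 0.  0. -1.] q [ 0.39  0.33 -0.66 -0.   -0.59 -0.13]
```

Emit:
{"fn": "drive_tool", "kwargs": {
  "moves": "0 0 0.1 0 0 0;0 0 0.2 0 0 0;0 0 0.2 0 0 0"
}}

```text
t: 9.02
ee_pos: [0.4452, 0.0111, 0.037]
eef_rot: [-1.398, 1.075, 1.398]
contact_force: [0.3, -1.4, 0.0]
finger_gap: 0.0501
```

Emit:
{"fn": "drive_tool", "kwargs": {
  "moves": "0 0 0.1 0 0 0;0 0 0.1 0 0 0"
}}

```text
t: 9.18
ee_pos: [0.445, 0.0116, 0.037]
eef_rot: [-1.399, 1.075, 1.398]
contact_force: [1.4, -3.9, 0.4]
finger_gap: 0.0504
```

Emit:
{"fn": "drive_tool", "kwargs": {
  "moves": "0 0 0.1 0 0 0;0 0 0.1 0 0 0"
}}

```text
t: 9.35
ee_pos: [0.4448, 0.0117, 0.037]
eef_rot: [-1.4, 1.076, 1.398]
contact_force: [3.5, -10.0, -0.1]
finger_gap: 0.0498
```

Emit:
{"fn": "drive_tool", "kwargs": {
  "moves": "0 0 0.1 0 0 0;0 0 0.1 0 0 0"
}}

```text
t: 9.52
ee_pos: [0.4448, 0.0118, 0.0371]
eef_rot: [-1.4, 1.077, 1.398]
contact_force: [6.0, -14.9, -0.3]
finger_gap: 0.0499
```

```bash
python3 -c "
from h import *
pose()"
```

```text
t 9.52 jig mm [-14. -63.] z 37.1 jaw yaw rel jig deg -180.08 F jig [  1.94 -15.98  -0.32] gap 0.0499 tilt [-0.    -0.003 -1.   ] q [ 0.4   0.33 -0.66  0.   -0.58 -0.14]
```

It is on the stop, as the force rose sharply at TCP y -63 mm. I'll ease off and re-check by touch that the plate still bears on both dowels.

Emit:
{"fn": "drive_tool", "kwargs": {
  "moves": "0 0 -0.3 0 0 0;0 0 -1.5 0 0 0;-2 0 -1.5 0 0 0;-5 0 -1.5 0 0 0;-5 0 -1.5 0 0 0",
  "fingers": 7.0
}}

```text
t: 9.93
ee_pos: [0.4513, 0.0002, 0.091]
eef_rot: [-1.402, 1.067, 1.393]
contact_force: [1.0, 0.2, 0.3]
finger_gap: 0.0683
```

Emit:
{"fn": "drive_tool", "kwargs": {
  "moves": "0 -1.6 1.9 -0.12 0 0;0 -3.2 3.8 -0.24 0 0;0 -4.8 5.7 -0.36 0 0;0 -6.4 7.6 -0.48 0 0;0 -7.4 8.8 -0.6 0 0"
}}

```text
t: 10.35
ee_pos: [0.498, 0.1056, 0.0868]
eef_rot: [-1.813, 0.664, 1.813]
contact_force: [0.2, -0.8, -0.1]
finger_gap: 0.07
```

Emit:
{"fn": "drive_tool", "kwargs": {
  "moves": "0 0 0 -0.12 0 0;0 0 0 -0.24 0 0;0 0 0 -0.36 0 0;0 0 0 -0.48 0 0;0 0 0 -0.6 0 0"
}}

```text
t: 10.77
ee_pos: [0.4966, 0.1037, 0.0865]
eef_rot: [-2.166, 0.113, 2.169]
contact_force: [0.5, -0.1, 0.3]
finger_gap: 0.0699
```

Emit:
{"fn": "drive_tool", "kwargs": {
  "moves": "0 0 0 -0.12 0 0;0 0 0 -0.24 0 0;0 0 0 -0.36 0 0;0 0 0 -0.371 0 0;0 0 0 -0.371 0 0"
}}

```text
t: 11.18
ee_pos: [0.4968, 0.1036, 0.0867]
eef_rot: [2.083, 0.27, -2.085]
contact_force: [-0.1, -0.2, -0.2]
finger_gap: 0.0698
```

```bash
python3 -c "
from h import *
go(58,10,37,-90);axes();snap('side','side6.png')
im=cv2.imread('pics/side6.png');cv2.imwrite('pics/side6c.png',cv2.resize(im[180:340,210:400],None,fx=3.5,fy=3.5))"
```

```text
t 11.18 jig mm [60.1 12.2] z 86.7 jaw yaw rel jig deg -90.23 F jig [-0.18 -0.14 -0.25] gap 0.0698 tilt [-0.001  0.    -1.   ] q [ 0.53  0.34 -0.46 -0.   -0.78  1.3 ]
shift cm [4.97 0.22 0.2 ] turn [-0.004   0.0007  0.0002]
t 11.18 jig mm [60.1 12.2] z 86.7 jaw yaw rel jig deg -90.23 F jig [-0.18 -0.14 -0.25] gap 0.0698 tilt [-0.001  0.    -1.   ] q [ 0.53  0.34 -0.46 -0.   -0.78  1.3 ]
jx [-0.001 -0.004 -1.   ]
jy [ 0.    -1.     0.004]
```

View pics/side6c.png

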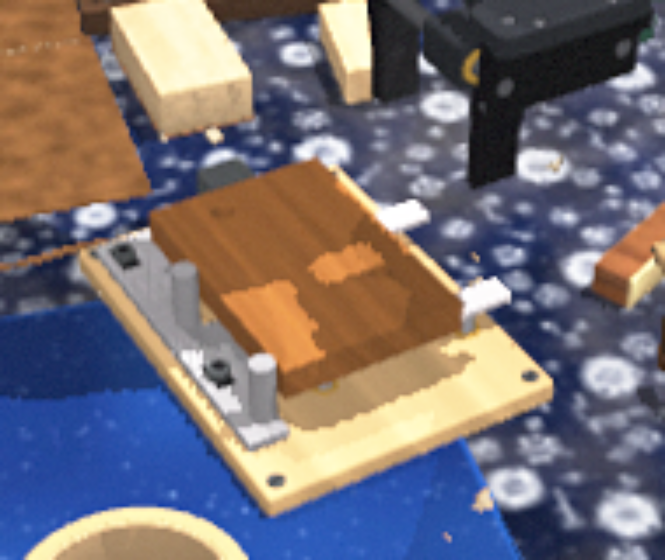

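The plate sits against the dowels and stop. I'll descend and nudge it in -x by touch.

Emit:
{"fn": "drive_tool", "kwargs": {
  "moves": "2 0.1 0.2 -0.004 0 0;4 0.1 0.2 -0.004 0 0;5 0.1 0.2 -0.004 0 0;5 0.1 0.2 -0.004 0 0;5 0.1 0.2 -0.004 0 0"
}}

```text
t: 11.65
ee_pos: [0.4955, 0.1019, 0.0369]
eef_rot: [2.079, 0.275, -2.081]
contact_force: [0.1, 0.8, 0.6]
finger_gap: 0.0699
```

Emit:
{"fn": "drive_tool", "kwargs": {
  "moves": "0 0 0.3 0 0 0;0 0 0.6 0 0 0;0 0 0.9 0 0 0;0 0 1.2 0 0 0;0 0 1.3 0 0 0"
}}

```text
t: 12.07
ee_pos: [0.4825, 0.0984, 0.0375]
eef_rot: [2.081, 0.277, -2.08]
contact_force: [0.2, -0.5, -0.4]
finger_gap: 0.0699
```

Emit:
{"fn": "drive_tool", "kwargs": {
  "moves": "0 0 0.1 0 0 0;0 0 0.2 0 0 0;0 0 0.2 0 0 0"
}}

```text
t: 12.32
ee_pos: [0.4809, 0.098, 0.0371]
eef_rot: [2.08, 0.277, -2.08]
contact_force: [0.5, -0.5, 0.2]
finger_gap: 0.0702
```

Emit:
{"fn": "drive_tool", "kwargs": {
  "moves": "0 0 0.1 0 0 0;0 0 0.1 0 0 0"
}}

```text
t: 12.48
ee_pos: [0.4801, 0.0978, 0.0371]
eef_rot: [2.08, 0.277, -2.08]
contact_force: [-0.1, 0.2, 0.4]
finger_gap: 0.0702
```

```bash
python3 -c "
from h import *
axes()"
```

```text
t 12.48 jig mm [42.4 10.9] z 37.1 jaw yaw rel jig deg -89.86 F jig [0.01 0.24 0.36] gap 0.0702 tilt [ 0.  0. -1.] q [ 0.53  0.39 -0.55  0.   -0.63  1.3 ]
jx [ 0.     0.002 -1.   ]
jy [ 0.    -1.    -0.002]
```

Emit:
{"fn": "drive_tool", "kwargs": {
  "moves": "0 0 0.05 0 0 0;0 0 0.1 0 0 0;0 0 0.1 0 0 0"
}}

```text
t: 12.73
ee_pos: [0.48, 0.0978, 0.0372]
eef_rot: [2.082, 0.277, -2.078]
contact_force: [3.0, -1.0, -1.8]
finger_gap: 0.0698
```

Emit:
{"fn": "drive_tool", "kwargs": {
  "moves": "0 0 0.05 0 0 0;0 0 0.1 0 0 0;0 0 0.1 0 0 0"
}}

```text
t: 12.98
ee_pos: [0.4798, 0.0979, 0.0375]
eef_rot: [2.085, 0.278, -2.077]
contact_force: [4.3, -1.2, -1.7]
finger_gap: 0.0702
```

```bash
python3 -c "
from h import *
axes()"
```

```text
t 12.98 jig mm [42.1 11.1] z 37.5 jaw yaw rel jig deg -89.86 F jig [ 3.85 -2.25 -1.73] gap 0.0702 tilt [ 0.004  0.001 -1.   ] q [ 0.53  0.39 -0.55  0.   -0.63  1.3 ]
jx [ 0.004  0.003 -1.   ]
jy [ 0.001 -1.    -0.002]
```

Contact again came at TCP x 42.1 mm, the same as before, so the plate bears on the dowels. The seated centre works out at about jig (-12.5, 11.5). I'll close the fingers and move above it.

Emit:
{"fn": "drive_tool", "kwargs": {
  "moves": "0 0 -0.3 0 0 0;0 0 -1.5 0 0 0;-2 0 -1.5 0 0 0;-4 0 -1.5 0 0 0;-4 0 -1.5 0 0 0",
  "fingers": 0
}}

```text
t: 13.4
ee_pos: [0.4938, 0.1017, 0.0798]
eef_rot: [2.084, 0.278, -2.077]
contact_force: [0.3, -0.2, -0.6]
finger_gap: 0.0439
```

Emit:
{"fn": "drive_tool", "kwargs": {
  "moves": "0 0 2 0 0 0;0 0 4 0 0 0;0 0 6 0 0 0;0 0 7 0 0 0;0 0 7 0 0 0"
}}

```text
t: 13.82
ee_pos: [0.4221, 0.0815, 0.0766]
eef_rot: [2.076, 0.276, -2.084]
contact_force: [0.3, -0.1, 0.6]
finger_gap: 0.0114
```

```bash
python3 -c "
from h import *
go(-12.5,11.5,50,-90)"
```

```text
t 13.82 jig mm [-17.8  10.2] z 76.6 jaw yaw rel jig deg -89.86 F jig [ 0.24 -0.19  0.64] gap 0.0114 tilt [-0.004 -0.001 -1.   ] q [ 0.57  0.24 -0.65 -0.   -0.69  1.26]
shift cm [ 2.65 -0.13 -0.54] turn [ 0.0024  0.0038 -0.0005]
```

Emit:
{"fn": "drive_tool", "kwargs": {
  "moves": "0.5 -0.1 -0.4 0 0 0;1.5 -0.1 -0.4 0 0 0;2.2 -0.1 -0.4 0 0 0;2.6 -0.1 -0.4 0 0 0;2.6 -0.1 -0.4 0 0 0"
}}

```text
t: 14.23
ee_pos: [0.4286, 0.0847, 0.0498]
eef_rot: [2.077, 0.275, -2.083]
contact_force: [-0.5, 0.7, -0.3]
finger_gap: 0.0003
```

Emit:
{"fn": "drive_tool", "kwargs": {
  "moves": "0.1 0 0 0 0 0;0.2 0 0 0 0 0;0.2 0 0 0 0 0"
}}

```text
t: 14.48
ee_pos: [0.4288, 0.0849, 0.0491]
eef_rot: [2.081, 0.277, -2.08]
contact_force: [-0.2, -0.2, -1.3]
finger_gap: 0.0004
```

```bash
python3 -c "
from h import *
axes()"
```

```text
t 14.48 jig mm [-10.4  11.8] z 49.1 jaw yaw rel jig deg -89.87 F jig [-0.27 -0.16 -1.28] gap 0.0004 tilt [ 0.  0. -1.] q [ 0.57  0.3  -0.66  0.   -0.61  1.27]
jx [ 0.     0.002 -1.   ]
jy [ 0.    -1.    -0.002]
```

Emit:
{"fn": "drive_tool", "kwargs": {
  "moves": "0 0 0.2 0 0 0;0.1 0 0.2 0 0 0;0.2 0 0.2 0 0 0;0.2 0 0.2 0 0 0"
}}

```text
t: 14.82
ee_pos: [0.4266, 0.0843, 0.047]
eef_rot: [2.08, 0.277, -2.08]
contact_force: [0.1, -0.5, 0.9]
finger_gap: 0.0003
```

Emit:
{"fn": "drive_tool", "kwargs": {
  "moves": "0.1 0 0 0 0 0;0.1 0 0 0 0 0"
}}

```text
t: 14.98
ee_pos: [0.4268, 0.0844, 0.0462]
eef_rot: [2.08, 0.277, -2.08]
contact_force: [0.1, -0.1, 2.0]
finger_gap: 0.0004
```

Emit:
{"fn": "drive_tool", "kwargs": {
  "moves": "0.1 0 0 0 0 0;0.1 0 0 0 0 0"
}}

```text
t: 15.15
ee_pos: [0.4269, 0.0844, 0.0455]
eef_rot: [2.08, 0.277, -2.08]
contact_force: [-1.6, -0.3, 5.8]
finger_gap: 0.0001
```

Emit:
{"fn": "drive_tool", "kwargs": {
  "moves": "0.1 0 0 0 0 0;0.1 0 0 0 0 0"
}}

```text
t: 15.32
ee_pos: [0.4269, 0.0844, 0.0447]
eef_rot: [2.08, 0.277, -2.08]
contact_force: [-2.6, 0.8, 6.5]
finger_gap: 0.0002
```

Emit:
{"fn": "drive_tool", "kwargs": {
  "moves": "0.1 0 0 0 0 0;0.2 0 0 0 0 0;0.2 0 0 0 0 0"
}}

```text
t: 15.57
ee_pos: [0.4269, 0.0844, 0.0427]
eef_rot: [2.08, 0.277, -2.08]
contact_force: [-2.3, -0.5, 6.6]
finger_gap: 0.0004
```

Emit:
{"fn": "drive_tool", "kwargs": {
  "moves": "0.1 0 0 0 0 0;0.2 0 0 0 0 0;0.2 0 0 0 0 0"
}}

```text
t: 15.82
ee_pos: [0.4269, 0.0844, 0.0407]
eef_rot: [2.08, 0.277, -2.08]
contact_force: [-1.7, 0.2, 6.8]
finger_gap: 0.0007
```

```bash
python3 -c "
from h import *
axes()"
```

```text
t 15.82 jig mm [-12.4  11.8] z 40.7 jaw yaw rel jig deg -89.84 F jig [-1.55  0.66  6.83] gap 0.0007 tilt [ 0.  0. -1.] q [ 0.57  0.31 -0.68  0.   -0.58  1.26]
jx [ 0.     0.003 -1.   ]
jy [-0.    -1.    -0.003]
```

Over 5 mm down at a steady 6.8 N, so the plate is on the pins. Continuing down.

Emit:
{"fn": "drive_tool", "kwargs": {
  "moves": "0.1 0 0 0 0 0;0.2 0 0 0 0 0;0.3 0 0 0 0 0;0.3 0 0 0 0 0"
}}

```text
t: 16.15
ee_pos: [0.4269, 0.0844, 0.0377]
eef_rot: [2.08, 0.277, -2.08]
contact_force: [-1.6, 1.1, 7.1]
finger_gap: 0.0005
```

Emit:
{"fn": "drive_tool", "kwargs": {
  "moves": "0.1 0 0 0 0 0;0.2 0 0 0 0 0;0.3 0 0 0 0 0;0.3 0 0 0 0 0"
}}

```text
t: 16.48
ee_pos: [0.4269, 0.0844, 0.0347]
eef_rot: [2.08, 0.277, -2.08]
contact_force: [-2.1, -0.0, 7.3]
finger_gap: 0.0002
```

Emit:
{"fn": "drive_tool", "kwargs": {
  "moves": "0.1 0 0 0 0 0;0.1 0 0 0 0 0"
}}

```text
t: 16.65
ee_pos: [0.4269, 0.0844, 0.0344]
eef_rot: [2.08, 0.277, -2.079]
contact_force: [-3.6, 0.1, 15.3]
finger_gap: 0.0006
```

Emit:
{"fn": "drive_tool", "kwargs": {
  "moves": "0.05 0 0 0 0 0;0.1 0 0 0 0 0;0.1 0 0 0 0 0"
}}

```text
t: 16.9
ee_pos: [0.4269, 0.0844, 0.0343]
eef_rot: [2.08, 0.277, -2.079]
contact_force: [-7.3, 1.1, 24.2]
finger_gap: 0.0004
```

Hard stop at z 34.3 mm (flush is 34). I'll let go, rise and look.

Emit:
{"fn": "drive_tool", "kwargs": {
  "moves": "-0.2 0 0 0 0 0;-2 0 0 0 0 0;-6 0 0 0 0 0;-10 0 0 0 0 0;-12 0 0 0 0 0"
}}

```text
t: 17.32
ee_pos: [0.4287, 0.0852, 0.1563]
eef_rot: [2.087, 0.28, -2.073]
contact_force: [0.9, 1.6, -1.2]
finger_gap: 0.0006
```

Emit:
{"fn": "drive_tool", "kwargs": {
  "moves": "-2 -4 0 0 0 0;-2 -8 0 0 0 0;-2 -12 0 0 0 0;-2 -16 0 0 0 0;-2 -18 0 0 0 0",
  "fingers": 5.0
}}

```text
t: 17.73
ee_pos: [0.379, 0.2615, 0.1724]
eef_rot: [2.081, 0.281, -2.078]
contact_force: [0.9, -0.4, -0.6]
finger_gap: 0.0261
```

Emit:
{"fn": "drive_tool", "kwargs": {
  "moves": "-2 -4 0 0 0 0;-2 -8 0 0 0 0;-2 -12 0 0 0 0;-2 -12 0 0 0 0;-2 -12 0 0 0 0"
}}

```text
t: 18.15
ee_pos: [0.3474, 0.3756, 0.1913]
eef_rot: [2.078, 0.279, -2.079]
contact_force: [0.7, -0.3, -0.4]
finger_gap: 0.0489
```

```bash
python3 - <<'E'
from h import *
pose(); im,d=snap('top','top7.png'); s,_=snap('side','side7.png')
A=cv2.resize(im[188:312,265:410,::-1],(580,496),interpolation=cv2.INTER_CUBIC); cv2.imwrite('pics/top7c.png',A)
cv2.imwrite('pics/side7c.png',cv2.resize(s[150:330,200:400,::-1],None,fx=3.3,fy=3.3,interpolation=cv2.INTER_CUBIC))
c=cloud('top',d).reshape(-1,3); q=(c[:,:2]-JT)@JR*1000-[-12.4,11.5]
for x in(-30,0,30):
  for y in(-50,0,50):
    m=(abs(q[:,0]-x)<8)&(abs(q[:,1]-y)<8); print(x,y,m.sum(),(np.median(c[m,2])*1000).round(1))
E
```

```text
t 18.15 jig mm [-13.8 313.6] z 191.3 jaw yaw rel jig deg -89.69 F jig [ 0.61 -0.47 -0.35] gap 0.0489 tilt [-0.001 -0.001 -1.   ] q [ 1.14  0.22 -0.31 -0.   -1.04  0.7 ]
-30 -50 75 33.8
-30 0 79 34.2
-30 50 80 33.8
0 -50 78 33.9
0 0 80 33.5
0 50 77 34.1
30 -50 76 33.6
30 0 78 33.9
30 50 75 34.0
```

View pics/top7c.png

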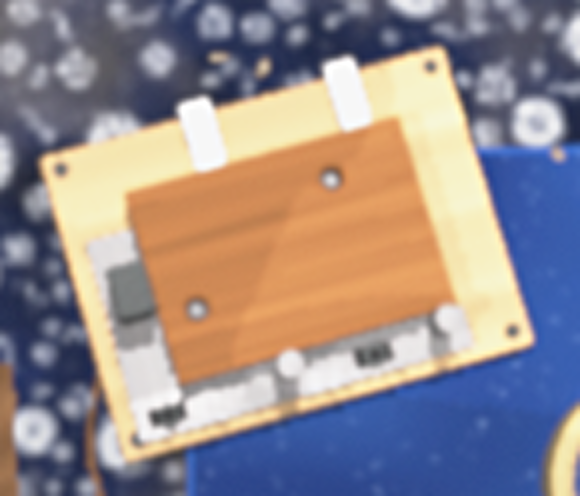

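View pics/side7c.png

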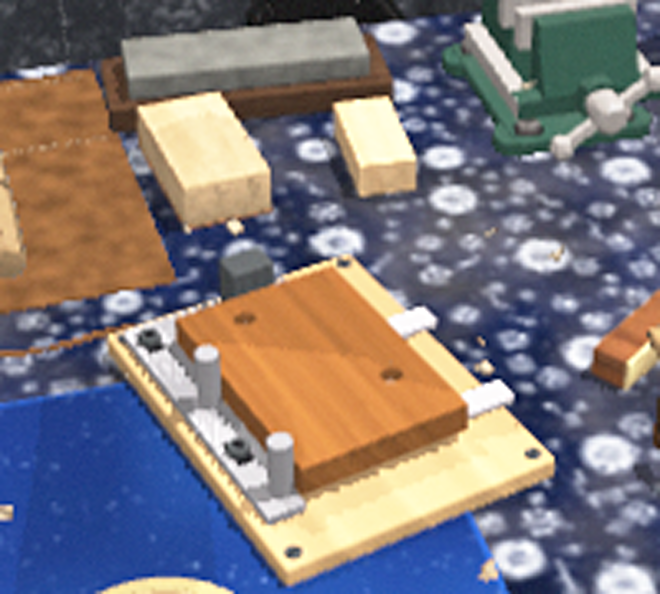

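The plate lies flush. Its top reads 33.5–34.2 mm at all nine points, it rests against both dowels (288,362) and (448,320) and the stop (130,292), and pins show in both holes. The offcut and sanding block haven't moved. Handing in.

```bash
python3 -c "
from plant import bot
print(bot.hand_in())"
```

```text
the job is handed in; nothing more can be done
None
```

The plate is loaded in the jig and lies flush on the frame, and I handed the job in at about 18 s of the 72 s allowed.

- **Loading:** I drew the plate back with the open fingers until it met both dowels at about 5 N, then pushed it across onto the end stop. A second light touch found the dowels at the same place, within 0.1 mm. I then pressed it down at its middle with closed fingers. The press took a steady 6–7 N until the hard stop at z 34.3 mm. The arm then rose clear and stopped well away.
- **Last checks:** The plate's top reads 33.5–34.2 mm at nine points, against 34 mm for flush. The pictures show it against both dowels and the stop, with a pin in each hole. The sanding block and offcut look unmoved.
- **Force peaks:** The force reached about 16 N against the stop and about 25 N at the end of the press. Both were slow 1 mm steps and well under the limits, but firmer than needed.
- **A disagreement:** My first picture put the frame about 4 mm off in x and 2.5 mm in y. Touch gave about -2.4 and -0.5 mm, taking the fingers as 19 mm wide, and I went by touch.

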